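# Pin the fume hood damper shaft

## Task

Take the locking pin from its stand, set it down in the bore on top of the damper's bearing block, and swing the lever gently away from the robot until the pin drops into the hidden cross-hole of the shaft. Then press the pin fully home, so that its head sits on the block. Stop the lever as soon as it catches, never force the pin against the shaft, leave the beaker, bottle and tub where they are, and let go of everything.

Things in the scene. Friction and masses are not known exactly. Their poses are not given: they have to be found in the camera images.
- damper: Damper unit fixed to the bench: base plate 170 x 300 x 6 mm, grey bearing block 52 x 40 mm, 109 mm high, and an open upright duct stub (140 mm across, 120 mm high) centred 110 mm along +y. Origin on the bench straight under the pin bore; z up, x away from the robot (yaw up to 0.3 rad), y along the shaft (32 mm thick, axis 68 mm up).
- bore (a point): Centre of the pin bore's mouth on top of the block, 109 mm above the bench. Bore 11 mm across, 4 mm chamfer, straight down 25 mm to the shaft. One 12 mm cross-hole, hidden in the block, crosses the shaft; it meets the bore at an unknown lever angle of 0.05 to 0.6 rad. Below the shaft a friction catch resists the pin's last 7 mm with about 6 N; it does not spring back.
- lever: Hand lever of the shaft: steel bar 14 mm wide (x), 8 mm thick, 95 mm long. Origin on the shaft axis below the bore; z out along the lever, y along the shaft; bar 60 mm to -y. Turns about y only: 0 upright, positive leaning away from the robot (damper's +x). Starts at -0.55 to -0.25 rad, stops at -0.9 and 0.95, stays where left. Friction about 0.25 N m.
- knob (a point): Centre of the lever's black grip, a cylinder 22 mm across, 26 mm long, 103 mm out from the shaft axis (z out along the lever). Turning takes 2 to 4 N here, more if the finger rubs. Once the pin has dropped into the cross-hole the lever locks within a few degrees; pushing on with more than about 15 N here strains the pin. A side load left on the lever binds the pin: ease it off.
- pin_head (a point): Centre of the pin's steel head, 20 mm across, 30 mm long; z up along the pin. Below it the shank, 10 mm across, 64 mm long, tapered to 5 mm in the last 4 mm. 0.09 to 0.14 kg. Starts upright in the stand, 40 mm of shank showing. In the bore on the unaligned shaft the head's underside is 39 mm above the block; dropped into the shaft, 7 mm; home, it sits on the block.
- pin_tip (a point): Middle of the pin's lower end, 79 mm below the head's centre along the pin.
- stand: Fixed grey plastic pin stand 70 x 70 x 30 mm, origin under its centre; the pin stands in a 12 mm hole 24 mm deep in its middle.
- beaker: Bystander: empty glass beaker, 80 mm across, 110 mm high, origin under its centre.
- bottle: Bystander: amber bottle, 72 mm across, 190 mm high, origin under its centre.
- tub: Bystander: clear plastic tub, 130 x 170 x 60 mm, origin under its centre.

How it is judged:
On the way, in this order (a step that is already met when the one before it is completed fails the run):
1. the pin stands in the bore of the block (z of pin_tip in the frame of bore below -0.018 m and horizontal distance between pin_tip and bore below 0.004 m), for 0.2 s.
2. the pin has dropped into the shaft's cross-hole (z of pin_tip in the frame of bore below -0.033 m and horizontal distance between pin_tip and bore below 0.006 m), for 0.2 s.
At the end, for the whole second after the job is handed in: The pin is through the shaft and home in the bore: its tip at least 62 mm below the bore's mouth (head within 2 mm of the block), tip and head within 4 mm of the bore's centre line, and at rest (z of pin_tip in the frame of bore below -0.062 m and horizontal distance between each of pin_tip, pin_head and bore below 0.004 m and linear speed of pin below 0.02 m/s); the robot touches nothing.
It fails at once if the pin was forced against the shaft (over 110 N between them) (contact force between pin and lever above 110 N).
It fails at once if the beaker was moved more than 30 mm (distance of beaker from where it was at the start of the episode above 0.03 m).
It fails at once if the bottle was moved more than 30 mm (distance of bottle from where it was at the start of the episode above 0.03 m).
It fails at once if the tub was moved more than 30 mm (distance of tub from where it was at the start of the episode above 0.03 m).
It also fails if it takes over 69 s, if anything falls off the work surface, if the arm or the gripper's body presses on something with over 40 N, if the wrist force passes 120 N, or if a joint passes its speed limit or range.

## Robot

A 6-joint arm with a two-finger parallel gripper is mounted at the origin on the work surface. World frame = base frame: x ahead of the robot, y to its left, z up, the work surface at z = 0. Lengths are in m, angles in rad, forces in N, time in s.
With the tool pointing down it reaches from about 0.35 to 0.975 m from the base axis. Payload 17.4 kg.
Tool frame: the origin (TCP) lies midway between the tips of the shut fingers; the grasp point (between the pads) lies 19 mm behind it; y points along the fingers, x is the direction in which the jaws open and shut, and the axes are right-handed (so a half turn about y gives the same grasp; the last joint's range is limited). The gripper opens to 85 mm and grips with 20 to 120 N. Pads are 22 mm wide; open, the fingers measure 114 mm over their backs; the gripper's body (76 mm by 85 mm) begins 54 mm behind the grasp point. The pads swing forward as they close: fully open they stand 13 mm farther back than shut.
Start: joints at [1.075, 0.116, 1.442, -0, 1.584, -0.038], TCP at [0.298, 0.605, 0.231] pointing down, gripper open.
Joint ranges: [-2.83, 2.83], [-0.83, 2.19], [0.07, 2.5], [-1.14, 4.28], [0.01, 3], [-2.97, 2.97]. Speed limits (rad/s): [1.89, 1.89, 2.22, 3.14, 3.14, 3.14].

## Interface

Orientations are given as a 3x3 rotation matrix whose columns are the frame's x, y, z axes.
In Python, from rig import ctrl gives the robot as it stands. The module is installed in compiled form; this text tells all that it offers.
- The arm moves only by the shell command python3 -m pendant 'ROWS' [FORCE]. ROWS is text: rows parted by semicolons, each of 7 numbers parted by spaces: the shift along the world's x, y, z scaled (see below), then the turn, a rotation vector about the world's x, y, z scaled (see below), then the closure, from -1 (fully open) to 1 (shut). In form: dx dy dz wx wy wz hand; .... A call has 1 to 12 rows; each row shifts and turns the commanded pose from where the row before left it; what a row does not reach is not made up. The controller multiplies each number of a shift by 0.1 m and each number of a turn by 90 degrees. A row lasts 1/12 s, in which the tool goes at most 41.7 mm and 7.16 degrees, less where a joint would pass 70% of its speed; a pose out of reach is approached as far as the arm can. A call with a number of a shift or a turn outside -1 to 1 is refused whole. A call with a gripper value outside its range is refused whole. The fingers move at their own pace and stop on an object; FORCE is the grip in N (left out, the last holds). Time passes only in rows, so rows that do not move let the fingers close. It gives the time, the measured TCP pose, the force and the opening at its end, in the units of the state.
- ctrl.sense(): the state, without advancing time (a new reading comes with each control period).
- ctrl.snapshot(name): name is "side" or "top"; returns a dict with "frame" (400x640x3 uint8, red, green, blue), "depth" (400x640 float32, m along the optical axis (not along the pixel's ray), 0 where there is no reading), "K" (3x3 intrinsics, pixels), "R" (3x3) and "t" (3): a world point X has camera coordinates R X + t. Camera axes: x right, y down, z forward; pixel columns grow to the right and rows downward; lengths in m; the calibration is good to about 2 mm. A picture is of the moment at which its call begins.
- ctrl.close_job(): hands the job in, once; it reports no verdict.
The state is a dict: "time_s": time; "qpos": joint angles; "dq": joint speeds; "joint_efforts": joint torques, N m; "tool_pos": TCP position; "ee_rot": TCP orientation; "ft_force": force on the tool from outside, world axes, zero at the start; "torque": the same for the moment, N m; "grip_width": finger opening in m.
Only numpy, scipy, OpenCV 4.12 (cv2) and the standard library are available. Lean on these libraries where they do the work, as an engineer would, in place of code of your own. Each camera call takes 0.05 s, during which the arm holds its last target.

## Working session

There is one attempt and no reset: what is moved stays moved. The work goes in short steps, Python scripts to look and compute and a shell command to move; the robot and the scene stay as the last step left them, time stands still between calls to the robot, and variables do not carry over. Pictures are saved under pics/ and viewed, and the job is handed in when it is done.

```bash
mkdir -p pics; ls; python3 - <<'E'
from rig import ctrl
import cv2,numpy as np
s=ctrl.sense()
for k,v in s.items(): print(k,np.round(v,4).tolist())
for n in("side","top"):
    d=ctrl.snapshot(n); cv2.imwrite(f"pics/{n}0.png",d["frame"][:,:,::-1]); np.savez(f"pics/{n}0.npz",**d)
    print(n,d["K"].tolist(),d["R"].round(4).tolist(),d["t"].round(4).tolist())
E
```

```text
pics
time_s 0.0
qpos [1.0752, 0.1165, 1.4423, 0.0, 1.584, -0.0378]
dq [-0.001, 0.0004, 0.0004, -0.001, 0.0008, -0.0024]
joint_efforts [0.0008, -73.198, -63.2481, 0.0, 0.0063, 0.0]
tool_pos [0.2983, 0.6053, 0.2306]
ee_rot [[0.442, -0.0006, -0.897], [0.897, -0.001, 0.442], [-0.0012, -1.0, 0.0001]]
ft_force [-0.0771, 0.1288, 0.4255]
torque [0.0335, 0.025, -0.0162]
grip_width 0.0853
side [[366.4383824778284, 0.0, 322.5517943218863], [0.0, 366.4383824778284, 198.85083515214757], [0.0, 0.0, 1.0]] [[0.8583, -0.5131, -0.0079], [-0.2793, -0.4542, -0.846], [0.4305, 0.7283, -0.5332]] [-0.5049, 0.272, 0.6356]
top [[375.53802729002115, 0.0, 322.4004065897393], [0.0, 375.53802729002115, 198.2109829352061], [0.0, 0.0, 1.0]] [[0.0066, -0.9999, 0.0109], [-0.9896, -0.0081, -0.1433], [0.1434, -0.0098, -0.9896]] [0.0108, 0.6125, 0.9973]
```

View pics/side0.png

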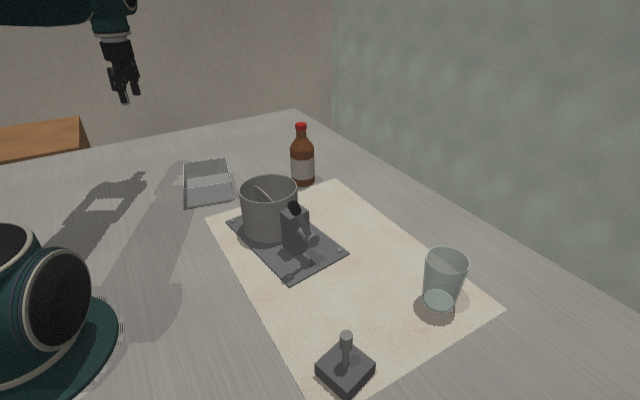

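View pics/top0.png

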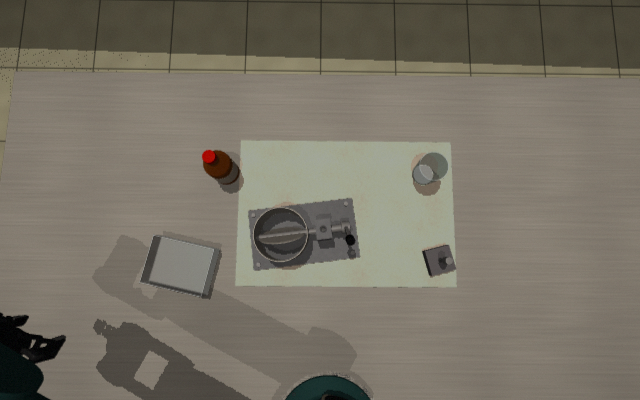

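The side view shows the duct at (268,208), block at (295,225), knob at (294,208), and stand with pin at (346,355). The top view shows the bore near (323,229), knob at (350,240), and stand at (439,260). I'll zoom in.

```bash
python3 - <<'E'
import cv2,numpy as np
t=cv2.imread("pics/top0.png");s=cv2.imread("pics/side0.png")
a=cv2.resize(t[190:280,240:370],None,fx=6,fy=6,interpolation=cv2.INTER_CUBIC);cv2.imwrite("pics/top_z1.png",a)
b=cv2.resize(t[235:285,410:470],None,fx=8,fy=8,interpolation=cv2.INTER_CUBIC)
c=cv2.resize(s[320:400,305:385],None,fx=5,fy=5,interpolation=cv2.INTER_CUBIC)
cv2.imwrite("pics/z2.png",np.hstack([b[:400,:400],c]))
d=cv2.resize(s[165:290,220:355],None,fx=4.5,fy=4.5,interpolation=cv2.INTER_CUBIC);cv2.imwrite("pics/side_z1.png",d)
E
```

```text
(no output)
```

View pics/top_z1.png

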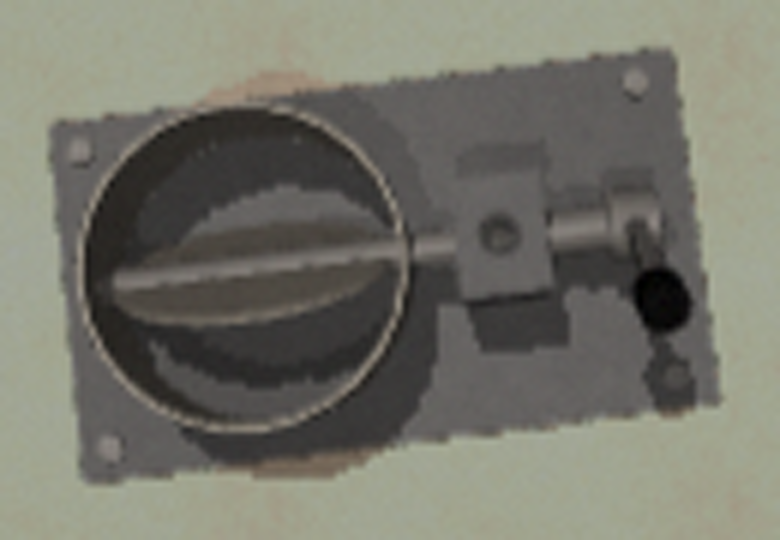

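View pics/z2.png

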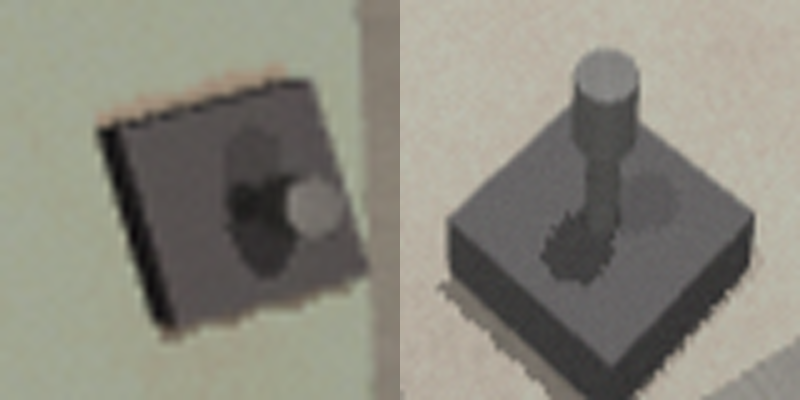

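View pics/side_z1.png

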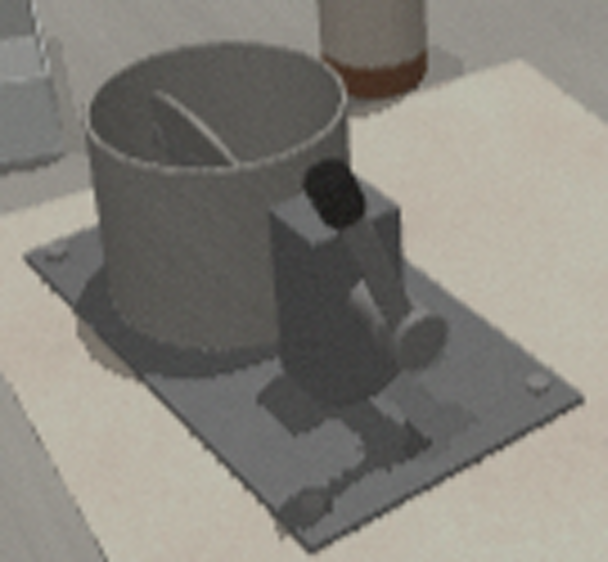

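```bash
cat > h.py <<'E'
import numpy as np
def load(n): return dict(np.load(f"pics/{n}.npz"))
def ray(d,uv):
    q=np.linalg.inv(d["K"])@np.array([uv[0],uv[1],1.]); R=d["R"]; return -R.T@d["t"], R.T@q
def plane(d,uv,z):
    c,r=ray(d,uv); return c+r*(z-c[2])/r[2]
def tri(d1,u1,d2,u2):
    c1,r1=ray(d1,u1);c2,r2=ray(d2,u2);r1/=np.linalg.norm(r1);r2/=np.linalg.norm(r2)
    A=np.stack([r1,-r2],1);k=np.linalg.lstsq(A,c2-c1,rcond=None)[0]
    a=c1+k[0]*r1;b=c2+k[1]*r2;return (a+b)/2,np.linalg.norm(a-b)
def proj(d,X):
    p=d["K"]@(d["R"]@np.array(X)+d["t"]);return p[:2]/p[2]
E
python3 - <<'E'
from h import *
import cv2
T=load("top0");S=load("side0")
zt=lambda u,v:((u+.5)/6-.5+240,(v+.5)/6-.5+190)
zs=lambda u,v:((u+.5)/4.5-.5+220,(v+.5)/4.5-.5+165)
P=np.round
bore=plane(T,zt(501,234),.109);print("bore",P(bore,4))
bt=[plane(T,zt(*p),.109) for p in[(457,180),(545,172),(552,290),(465,298)]];print("block ctr",P(np.mean(bt,0),4),P(bt,4).tolist())
pc=[plane(T,zt(*p),.006) for p in[(52,122),(675,48),(718,402),(86,483)]]
print("plate",P(pc,4).tolist(),P(np.mean(pc,0),4)); 
y=(pc[0]-pc[1]+pc[3]-pc[2]);y/=np.linalg.norm(y);print("yaw",np.arctan2(-y[0],y[1]))
dc=plane(T,zt(245,268),.12);print("duct",P(dc,4)); print("duct-bore",P(dc-bore,4),np.arctan2(-(dc-bore)[0],(dc-bore)[1]))
print("shaft hub end",P(plane(T,zt(635,225),.068),4))
# pin
pt=((314.5)/8-.5+410,(207.5)/8-.5+235); ps=(205.5/5-.5+305,75.5/5-.5+320)
print("pin top",P(plane(T,pt,.1),4),P(plane(S,ps,.1),4),tri(T,pt,S,ps))
# side block top corners: left(272,208) far-top?, right(400,210)
for p in[(272,208),(400,210)]: print("side blk",P(plane(S,zs(*p),.109),4))
print("knob",tri(T,zt(662,299),S,zs(334,193)))
for n,d in(("T",T),("S",S)):
    g=d["frame"].max(2)<32; cv2.imwrite(f"pics/m{n}.png",g.astype(np.uint8)*255)
    n_,l,st,ce=cv2.connectedComponentsWithStats(g.astype(np.uint8))
    for i in range(1,n_):
        if st[i,4]>20: print(n,st[i],ce[i])
# depth of bottle, beaker top etc
for n,u in(("bottle",(209,157)),("beaker",(424,174)),("tub",(181,266))): print(n,P(plane(T,u,0.0),3),P(plane(T,u,.19),3))
E
```

```text
bore [0.5242 0.0137 0.109 ]
block ctr [0.5239 0.0121 0.109 ] [[0.5472, 0.0328, 0.109], [0.551, -0.005, 0.109], [0.5005, -0.0082, 0.109], [0.4969, 0.0289, 0.109]]
plate [[0.5824, 0.2266, 0.006], [0.6205, -0.0705, 0.006], [0.4528, -0.0899, 0.006], [0.4136, 0.2049, 0.006]] [0.5173 0.0678 0.006 ]
yaw 0.12973942446745734
duct [0.5084 0.1217 0.12  ]
duct-bore [-0.0158  0.108   0.011 ] 0.14528468754504606
shaft hub end [ 0.5313 -0.0466  0.068 ]
pin top [ 0.4454 -0.3101  0.1   ] [ 0.4449 -0.3087  0.1   ] (array([ 0.44493687, -0.30950335,  0.10099947]), np.float64(0.0010147624889462338))
side blk [0.4978 0.0311 0.109 ]
side blk [ 0.5509 -0.0035  0.109 ]
knob (array([ 0.49445889, -0.05018853,  0.16513976]), np.float64(0.0012819978011887373))
T [345 235  10  10  76] [349.72368421 239.5       ]
T [423 251   8  24  36] [426.27777778 262.27777778]
T [   0  313   65   87 3394] [ 22.16882734 359.54360636]
T [322 390  34  10 221] [337.01809955 395.38461538]
S [   0    0   95   26 2172] [43.5        11.83103131]
S [ 90   0  40  34 435] [110.92183908  12.73563218]
S [126   0  10   7  55] [131.05454545   2.50909091]
S [ 100   40   40   63 1236] [121.27750809  65.49190939]
S [  29  255   61   91 3776] [ 59.52913136 303.64141949]
S [ 69 334  15  17  48] [ 76.875      341.35416667]
S [ 34 350  17   7  43] [ 42.1627907  353.41860465]
S [ 63 352  11   7  23] [ 67.56521739 354.34782609]
S [ 53 360  11  10  24] [ 57.16666667 364.04166667]
bottle [0.738 0.348 0.   ] [0.689 0.291 0.19 ]
beaker [ 0.693 -0.282  0.   ] [ 0.652 -0.228  0.19 ]
tub [0.423 0.411 0.   ] [0.43  0.342 0.19 ]
```

```bash
python3 -m pendant '0.05 -0.3 0.04 0 0 -0.078 -1;0.05 -0.3 0.04 0 0 -0.078 -1;0.05 -0.3 0.04 0 0 -0.078 -1;0.05 -0.3 0.04 0 0 -0.078 -1;0.05 -0.3 0 0 0 -0.078 -1;0.05 -0.3 0 0 0 -0.078 -1;0.05 -0.3 0 0 0 -0.078 -1;0.05 -0.3 0 0 0 -0.078 -1;0.05 -0.3 0 0 0 0 -1;0.05 -0.3 0 0 0 0 -1;0.05 -0.3 0 0 0 0 -1;0.05 -0.3 0 0 0 0 -1' 30
```

```text
time_s: 1.1
tool_pos: [0.3581, 0.2441, 0.2471]
ee_rot: [[0.991, -0.0, -0.133], [0.133, -0.0, 0.991], [-0.0, -1.0, -0.0]]
ft_force: [0.9, 0.5, 0.4]
grip_width: 0.0856
```

```bash
python3 -m pendant '0.05 -0.3 0 0 0 0 -1;0.05 -0.3 0 0 0 0 -1;0.05 -0.3 0 0 0 0 -1;0.05 -0.3 0 0 0 0 -1;0.05 -0.3 0 0 0 0 -1;0.05 -0.3 0 0 0 0 -1;0.05 -0.3 0 0 0 0 -1;0.05 -0.3 0 0 0 0 -1;0.05 -0.3 0 0 0 0 -1;0.05 -0.3 0 0 0 0 -1;0.05 -0.3 0 0 0 0 -1;0.05 -0.3 0 0 0 0 -1'
python3 -m pendant '0.05 -0.3 0 0 0 0 -1;0.05 -0.3 0 0 0 0 -1;0.05 -0.3 0 0 0 0 -1;0.05 -0.3 0 0 0 0 -1;0.05 -0.3 0 0 0 0 -1;0.02 -0.3 0 0 0 0 -1;0 -0.14 0 0 0 0 -1;0 0 -0.2 0 0 0 -1;0 0 -0.2 0 0 0 -1'
python3 - <<'E'
from rig import ctrl
from h import *
import cv2
s=ctrl.sense();print(s["tool_pos"])
for n in("side","top"):
    d=ctrl.snapshot(n); np.savez(f"pics/{n}1.npz",**d); X=[.445,-.3095,.1];u=proj(d,X).astype(int);print(u)
    f=d["frame"][max(0,u[1]-60):u[1]+60,u[0]-60:u[0]+60,::-1];cv2.imwrite(f"pics/{n}1.png",cv2.resize(f,None,fx=4,fy=4))
E
```

```text
time_s: 2.1
tool_pos: [0.4181, -0.1161, 0.2472]
ee_rot: [[0.991, 0.0, -0.132], [0.132, 0.0, 0.991], [0.0, -1.0, 0.0]]
ft_force: [0.8, 1.3, 1.1]
grip_width: 0.0854
time_s: 2.85
tool_pos: [0.4454, -0.3094, 0.2072]
ee_rot: [[0.991, 0.001, -0.131], [0.131, -0.001, 0.991], [0.001, -1.0, -0.001]]
ft_force: [0.1, 0.2, -0.8]
grip_width: 0.0853
[ 0.44537622 -0.30938802  0.20718794]
[345 334]
[448 260]
```

```bash
python3 -c "
import cv2,numpy as np
a=cv2.imread('pics/side1.png');b=cv2.imread('pics/top1.png');a=cv2.resize(a,(400,400));b=cv2.resize(b,(400,400));cv2.imwrite('pics/c1.png',np.hstack([a,b]))"
```

```text
(no output)
```

View pics/c1.png

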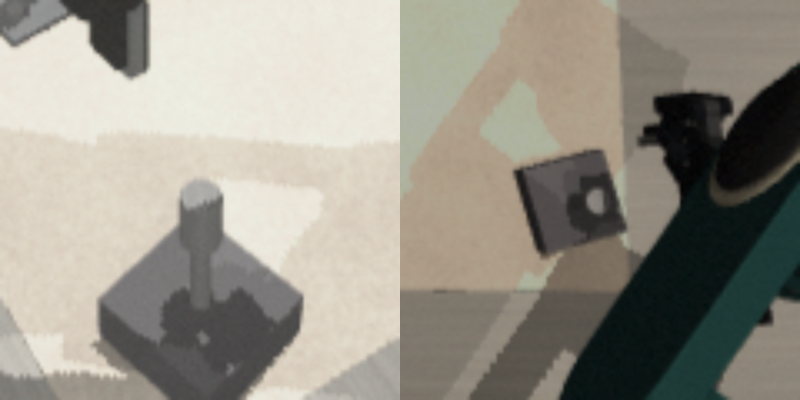

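```bash
python3 - <<'E'
from h import *
for n in("side1","top1"):
    d=load(n);o=proj(d,[.445,-.3095,.1]).astype(int)-60;o=np.maximum(o,0)
    for dx in(-.057,0,.057): print(n,((proj(d,[.4454+dx*.99,-.3094+dx*.13,.220])-o)*400/120).round())
E
```

```text
side1 [98. 75.]
side1 [212.   7.]
side1 [313. -54.]
top1 [278. 291.]
top1 [263. 205.]
top1 [248. 121.]
```

```bash
python3 -m pendant '0 0 -0.2 0 0 0 -1;0 0 -0.2 0 0 0 -1;0 0 -0.2 0 0 0 -1;0 0 -0.2 0 0 0 -1;0 0 -0.2 0 0 0 -1;0 0 -0.2 0 0 0 -1;0 0 -0.2 0 0 0 -1'
python3 -m pendant '0 0 0 0 0 0 1;0 0 0 0 0 0 1;0 0 0 0 0 0 1;0 0 0 0 0 0 1;0 0 0 0 0 0 1;0 0 0 0 0 0 1;0 0 0 0 0 0 1;0 0 0 0 0 0 1;0 0 0 0 0 0 1;0 0 0 0 0 0 1' 40
```

```text
time_s: 3.53
tool_pos: [0.4458, -0.3083, 0.0678]
ee_rot: [[0.991, 0.001, -0.133], [0.133, -0.001, 0.991], [0.001, -1.0, -0.001]]
ft_force: [0.2, 0.1, -0.2]
grip_width: 0.0853
time_s: 4.37
tool_pos: [0.4458, -0.3089, 0.0685]
ee_rot: [[0.991, 0.001, -0.132], [0.132, -0.001, 0.991], [0.001, -1.0, -0.001]]
ft_force: [-1.5, 0.2, 6.8]
grip_width: 0.0188
```

```bash
python3 -m pendant '0 0 0.1 0 0 0 1;0 0 0.2 0 0 0 1;0 0 0.2 0 0 0 1;0 0 0.3 0 0 0 1;0 0 0.3 0 0 0 1;0 0 0.3 0 0 0 1;0 0 0.3 0 0 0 1;0 0 0.3 0 0 0 1;0 0 0.1 0 0 0 1;0 0 0 0 0 0 1'
python3 - <<'E'
from rig import ctrl
from h import *
import cv2
s=ctrl.sense();print(s["tool_pos"])
c=[]
for n in("side","top"):
    d=ctrl.snapshot(n); np.savez(f"pics/{n}2.npz",**d); X=s["tool_pos"];u=proj(d,X).astype(int);print(u)
    f=d["frame"][max(0,u[1]-50):max(0,u[1]-50)+100,u[0]-50:u[0]+50,::-1];c.append(cv2.resize(f,(400,400)))
cv2.imwrite("pics/c2.png",np.hstack(c))
E
```

```text
time_s: 5.2
tool_pos: [0.4458, -0.3088, 0.2808]
ee_rot: [[0.991, 0.004, -0.132], [0.132, -0.003, 0.991], [0.003, -1.0, -0.003]]
ft_force: [-0.4, 0.4, -2.2]
grip_width: 0.0187
[ 0.4457658  -0.30879451  0.28075048]
[349 239]
[477 262]
```

View pics/c2.png

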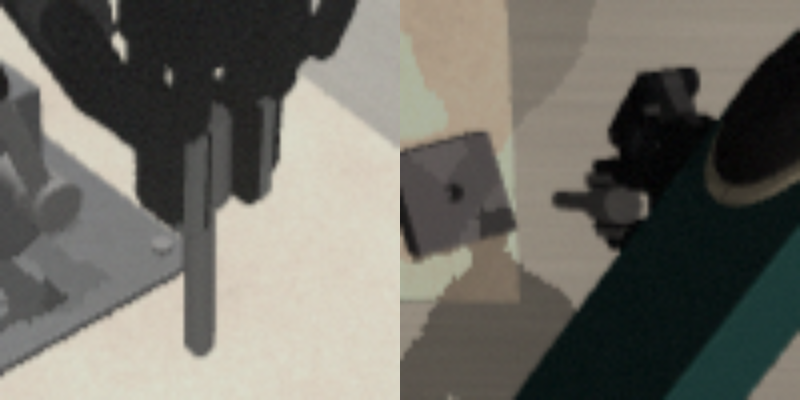

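```bash
python3 - <<'E'
from h import *
T=load("top2");S=load("side2")
for z in(.2215,.2192): print(proj(T,[.4458,-.3088,z]),proj(S,[.4458,-.3088,z]))
print(tri(T,(466.5,261.9),S,(349,276.5)))
E
```

```text
[466.80796424 261.35565472] [348.56141585 274.76712949]
[466.40895323 261.33213035] [348.50943393 276.04334502]
(array([ 0.44522385, -0.30942557,  0.21900564]), np.float64(0.0015789407321710497))
```

```bash
python3 -m pendant '0.07 0.29 0 0 0 0 1;0.07 0.29 0 0 0 0 1;0.07 0.29 0 0 0 0 1;0.07 0.29 0 0 0 0 1;0.07 0.29 0 0 0 0 1;0.07 0.29 0 0 0 0 1;0.07 0.29 0 0 0 0 1;0.07 0.29 0 0 0 0 1;0.07 0.29 0 0 0 0 1;0.07 0.29 0 0 0 0 1;0.07 0.29 0 0 0 0 1;0.017 0.033 0 0 0 0 1'
python3 -m pendant '0 0 -0.2 0 0 0 1;0 0 -0.2 0 0 0 1;0 0 -0.2 0 0 0 1;0 0 -0.2 0 0 0 1;0 0 -0.1 0 0 0 1;0 0 0 0 0 0 1'
python3 - <<'E'
from rig import ctrl
from h import *
import cv2
s=ctrl.sense();print(s["tool_pos"])
c=[]
for n in("side","top"):
    d=ctrl.snapshot(n); np.savez(f"pics/{n}3.npz",**d); X=[.524,.013,.115];u=proj(d,X).astype(int);print(u, proj(d,X))
    f=d["frame"][max(0,u[1]-30):max(0,u[1]-30)+60,u[0]-30:u[0]+30,::-1];c.append(cv2.resize(f,(400,400),interpolation=cv2.INTER_CUBIC))
cv2.imwrite("pics/c3.png",np.hstack(c))
E
```

```text
time_s: 6.3
tool_pos: [0.5239, 0.0174, 0.2748]
ee_rot: [[0.991, -0.003, -0.135], [0.135, 0.001, 0.991], [-0.003, -1.0, 0.002]]
ft_force: [0.3, -0.2, -1.5]
grip_width: 0.0187
time_s: 6.8
tool_pos: [0.5227, 0.0136, 0.1836]
ee_rot: [[0.991, -0.005, -0.132], [0.132, 0.0, 0.991], [-0.005, -1.0, 0.001]]
ft_force: [0.3, -0.2, -2.0]
grip_width: 0.019
[0.52265914 0.01362295 0.1836071 ]
[294 209] [294.13427573 209.02036158]
[323 228] [323.39910818 228.52151297]
```

View pics/c3.png

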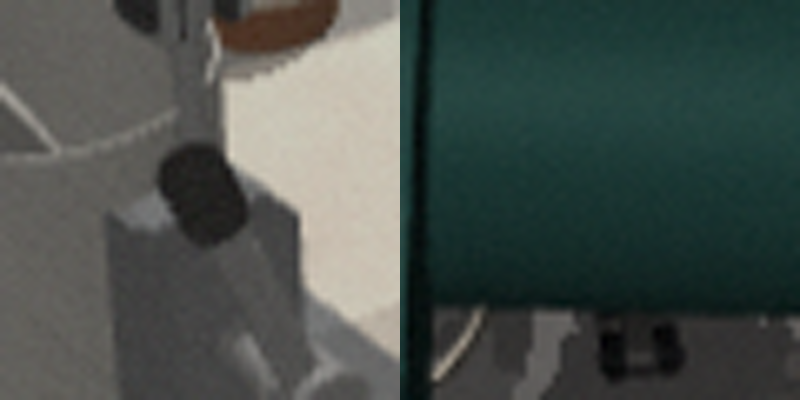

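```bash
python3 -m pendant '0.017 -0.003 0 0 0 0 1;0 0 -0.04 0 0 0 1;0 0 -0.04 0 0 0 1;0 0 -0.04 0 0 0 1;0 0 0 0 0 0 1'
python3 -m pendant '0 0 -0.04 0 0 0 1;0 0 -0.04 0 0 0 1;0 0 0 0 0 0 1'
```

```text
time_s: 7.32
tool_pos: [0.5255, 0.0135, 0.1744]
ee_rot: [[0.991, -0.001, -0.132], [0.132, 0.0, 0.991], [-0.001, -1.0, 0.0]]
ft_force: [0.9, 1.1, -1.9]
grip_width: 0.0188
time_s: 7.57
tool_pos: [0.5254, 0.0137, 0.1666]
ee_rot: [[0.991, -0.001, -0.133], [0.133, 0.0, 0.991], [-0.001, -1.0, 0.001]]
ft_force: [-3.1, 1.9, -3.0]
grip_width: 0.0187
```

```bash
python3 -m pendant '-0.01 0.005 0 0 0 0 1;0 0 -0.03 0 0 0 1;0 0 -0.03 0 0 0 1;0 0 0 0 0 0 1'
```

```text
time_s: 7.9
tool_pos: [0.5246, 0.014, 0.1606]
ee_rot: [[0.991, -0.001, -0.132], [0.132, 0.0, 0.991], [-0.001, -1.0, 0.0]]
ft_force: [-0.6, 0.4, -2.3]
grip_width: 0.0188
```

```bash
python3 -m pendant '0 0 -0.03 0 0 0 1;0 0 -0.03 0 0 0 1;0 0 0 0 0 0 1'
```

```text
time_s: 8.15
tool_pos: [0.5246, 0.014, 0.1546]
ee_rot: [[0.991, -0.001, -0.132], [0.132, -0.0, 0.991], [-0.001, -1.0, 0.0]]
ft_force: [-0.5, 1.8, -2.4]
grip_width: 0.0192
```

```bash
python3 -m pendant '0 0.002 -0.03 0 0 0 1;0 0 -0.03 0 0 0 1;0 0 0 0 0 0 1'; python3 -m pendant '0 0 -0.01 0 0 0 1;0 0 0 0 0 0 1'
```

```text
time_s: 8.4
tool_pos: [0.5246, 0.0141, 0.1486]
ee_rot: [[0.991, -0.001, -0.132], [0.132, -0.0, 0.991], [-0.001, -1.0, -0.0]]
ft_force: [-0.3, -0.0, -2.4]
grip_width: 0.0187
time_s: 8.57
tool_pos: [0.5247, 0.0142, 0.1481]
ee_rot: [[0.991, -0.0, -0.132], [0.132, -0.0, 0.991], [-0.0, -1.0, -0.0]]
ft_force: [-1.7, 0.6, -2.3]
grip_width: 0.019
```

```bash
python3 -m pendant '0 0 0 0 0 0 -1;0 0 0 0 0 0 -1;0 0 0 0 0 0 -1;0 0 0 0 0 0 -1;0 0 0 0 0 0 -1;0 0 0 0 0 0 -1;0 0 0.1 0 0 0 -1;0 0 0.2 0 0 0 -1;0 0 0.3 0 0 0 -1;0 0 0.3 0 0 0 -1;-0.1 0 0.3 0 0 0 -1;-0.3 0 0.2 0 0 0 -1'
python3 -m pendant '-0.3 -0.1 0 0 0 0 1;-0.3 -0.1 0 0 0 0 1;-0.3 -0.1 0 0 0 0 1;-0.1 -0.1 0 0 0 0 1;0 0 0 0 0 0 1'
python3 - <<'E'
from rig import ctrl
from h import *
import cv2
s=ctrl.sense();print(s["tool_pos"])
c=[]
for n in("side","top"):
    d=ctrl.snapshot(n); np.savez(f"pics/{n}4.npz",**d); X=[.524,.013,.115];u=proj(d,X).astype(int);print(u, proj(d,X))
    f=d["frame"][max(0,u[1]-40):max(0,u[1]-40)+80,u[0]-40:u[0]+40,::-1];c.append(cv2.resize(f,(400,400),interpolation=cv2.INTER_CUBIC))
cv2.imwrite("pics/c4.png",np.hstack(c))
E
```

```text
time_s: 9.57
tool_pos: [0.4859, 0.0141, 0.2914]
ee_rot: [[0.991, 0.002, -0.132], [0.132, -0.0, 0.991], [0.002, -1.0, -0.0]]
ft_force: [-0.0, 0.4, 1.7]
grip_width: 0.0854
time_s: 9.98
tool_pos: [0.383, -0.0268, 0.2899]
ee_rot: [[0.991, 0.003, -0.131], [0.131, -0.001, 0.991], [0.003, -1.0, -0.001]]
ft_force: [1.5, 0.6, 0.8]
grip_width: 0.0259
[ 0.38301378 -0.0267756   0.28993189]
[294 209] [294.13427573 209.02036158]
[323 228] [323.39910818 228.52151297]
```

View pics/c4.png

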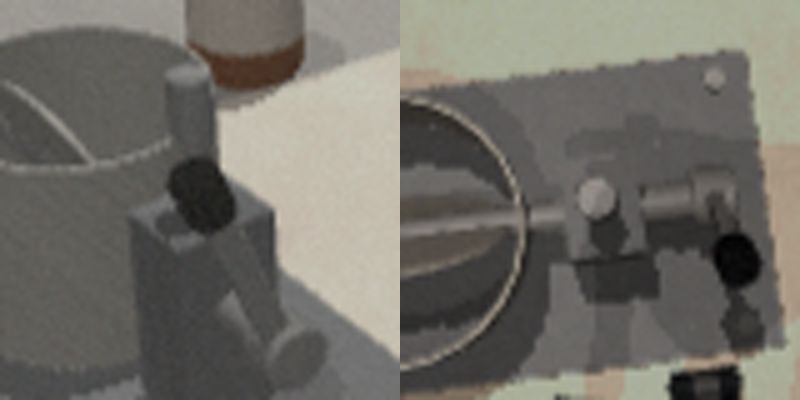

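```bash
python3 -m pendant '0.1 -0.06 0 0 0 0 1;0.2 -0.12 0 0 0 0 1;0.2 -0.12 -0.1 0 0 0 1;0 0 -0.25 0 0 0 1;0 0 -0.3 0 0 0 1;0 0 -0.3 0 0 0 1;0 0 -0.25 0 0 0 1;0 0 -0.23 0 0 0 1;0 0 0 0 0 0 1'
python3 -m pendant '0.099 0.013 0 0 0 0 1;0.099 0.013 0 0 0 0 1;0 0 0 0 0 0 1'
python3 - <<'E'
from rig import ctrl
from h import *
import cv2
s=ctrl.sense();print(s["tool_pos"])
c=[]
for n in("side","top"):
    d=ctrl.snapshot(n); np.savez(f"pics/{n}5.npz",**d); X=[.504,.013,.115];u=proj(d,X).astype(int)
    f=d["frame"][max(0,u[1]-40):max(0,u[1]-40)+80,u[0]-40:u[0]+40,::-1];c.append(cv2.resize(f,(400,400),interpolation=cv2.INTER_CUBIC))
cv2.imwrite("pics/c5.png",np.hstack(c))
E
```

```text
time_s: 10.83
tool_pos: [0.4336, -0.0551, 0.1407]
ee_rot: [[0.991, -0.007, -0.133], [0.133, 0.001, 0.991], [-0.006, -1.0, 0.002]]
ft_force: [-1.1, 0.3, -0.6]
grip_width: 0.0002
time_s: 11.08
tool_pos: [0.457, -0.053, 0.147]
ee_rot: [[0.991, 0.002, -0.133], [0.133, -0.0, 0.991], [0.002, -1.0, -0.0]]
ft_force: [0.7, -0.3, 0.3]
grip_width: -0.0001
[ 0.45697927 -0.05295596  0.14702051]
```

View pics/c5.png

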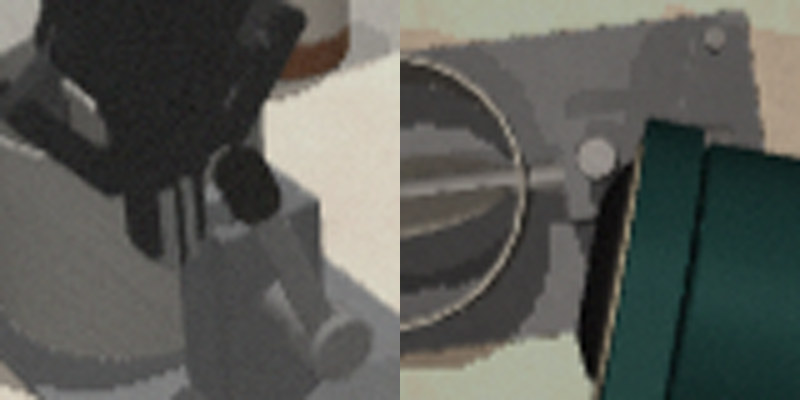

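```bash
python3 -m pendant '0 0 0.08 0 0 0 1;0.03 0.004 0 0 0 0 1;0.03 0.004 0 0 0 0 1;0.03 0.004 0 0 0 0 1;0.03 0.004 0 0 0 0 1'
python3 -m pendant '0.03 0.004 0 0 0 0 1;0.03 0.004 0 0 0 0 1;0.03 0.004 0 0 0 0 1'
```

```text
time_s: 11.6
tool_pos: [0.4668, -0.0516, 0.1533]
ee_rot: [[0.991, 0.0, -0.132], [0.132, -0.0, 0.991], [0.0, -1.0, -0.0]]
ft_force: [-3.3, 0.1, 1.9]
grip_width: 0.0002
time_s: 11.85
tool_pos: [0.4757, -0.0504, 0.1533]
ee_rot: [[0.991, -0.0, -0.132], [0.132, -0.0, 0.991], [-0.0, -1.0, -0.0]]
ft_force: [-4.2, 0.0, 3.2]
grip_width: 0.0002
```

```bash
python3 -m pendant '0.03 0.004 0 0 0 0 1;0.03 0.004 0 0 0 0 1;0.03 0.004 0 0 0 0 1;0.03 0.004 0 0 0 0 1;0.03 0.004 0 0 0 0 1'
python3 -m pendant '0.02 0.003 0 0 0 0 1;0.02 0.003 0 0 0 0 1;0.02 0.003 0 0 0 0 1;0.02 0.003 0 0 0 0 1'
cat > look.py <<'E'
import sys
from rig import ctrl
from h import *
import cv2
k=sys.argv[1]
s=ctrl.sense();print(s["tool_pos"],s["ft_force"])
c=[]
for n in("side","top"):
    d=ctrl.snapshot(n); np.savez(f"pics/{n}{k}.npz",**d); X=[.524,.013,.115];u=proj(d,X).astype(int)
    f=d["frame"][max(0,u[1]-40):max(0,u[1]-40)+80,u[0]-40:u[0]+40,::-1];c.append(cv2.resize(f,(400,400),interpolation=cv2.INTER_CUBIC))
cv2.imwrite(f"pics/c{k}.png",np.hstack(c))
E
python3 look.py 6
```

```text
time_s: 12.27
tool_pos: [0.4909, -0.0483, 0.1533]
ee_rot: [[0.991, 0.0, -0.132], [0.132, 0.0, 0.991], [0.0, -1.0, 0.0]]
ft_force: [-3.0, -0.2, 1.8]
grip_width: -0.0003
time_s: 12.6
tool_pos: [0.4987, -0.0472, 0.1533]
ee_rot: [[0.991, 0.0, -0.132], [0.132, -0.0, 0.991], [0.0, -1.0, -0.0]]
ft_force: [-1.9, -1.1, 2.6]
grip_width: 0.0002
[ 0.49873487 -0.04718359  0.15328482] [-1.87499871 -1.06649451  2.61558061]
```

View pics/c6.png

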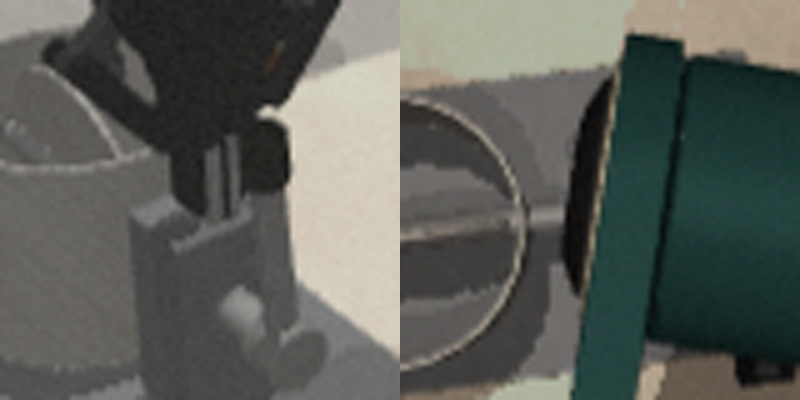

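```bash
python3 -m pendant '0.02 0.003 0 0 0 0 1;0.02 0.003 0 0 0 0 1;0.02 0.003 0 0 0 0 1'
```

```text
time_s: 12.95
tool_pos: [0.5047, -0.0463, 0.1534]
ee_rot: [[0.991, 0.0, -0.132], [0.132, -0.0, 0.991], [0.0, -1.0, -0.0]]
ft_force: [-1.5, -1.0, 1.3]
grip_width: 0.0001
```

```bash
python3 -m pendant '0.02 0.003 0 0 0 0 1;0.02 0.003 0 0 0 0 1;0.02 0.003 0 0 0 0 1'
```

```text
time_s: 13.2
tool_pos: [0.5108, -0.0454, 0.1533]
ee_rot: [[0.991, -0.0, -0.132], [0.132, -0.0, 0.991], [-0.0, -1.0, -0.0]]
ft_force: [-1.6, -0.4, 2.0]
grip_width: 0.0003
```

```bash
python3 -m pendant '0.02 0.003 0 0 0 0 1;0.02 0.003 0 0 0 0 1'
```

```text
time_s: 13.37
tool_pos: [0.5147, -0.0448, 0.1533]
ee_rot: [[0.991, -0.0, -0.132], [0.132, -0.0, 0.991], [-0.0, -1.0, -0.0]]
ft_force: [-2.4, -0.6, 1.8]
grip_width: -0.0001
```

```bash
python3 -m pendant '0.02 0.003 0 0 0 0 1;0.02 0.003 0 0 0 0 1'; python3 look.py 7
```

```text
time_s: 13.53
tool_pos: [0.5188, -0.0442, 0.1533]
ee_rot: [[0.991, 0.0, -0.132], [0.132, -0.0, 0.991], [0.0, -1.0, -0.0]]
ft_force: [-2.4, -0.8, 1.7]
grip_width: 0.0003
[ 0.51875766 -0.04419336  0.15330845] [-2.39695235 -0.77452335  1.66275489]
```

View pics/c7.png

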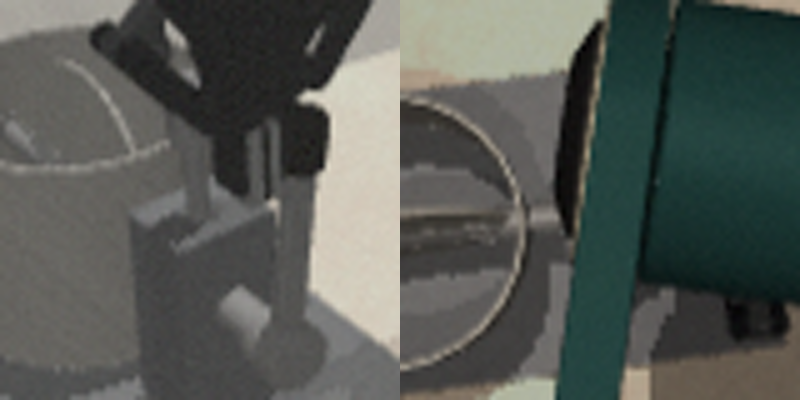

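The pin shank is still fully visible at crop (195,180), so it hasn't dropped. I'll continue in small steps.

```bash
python3 -m pendant '0.02 0.003 0 0 0 0 1;0.02 0.003 0 0 0 0 1'
```

```text
time_s: 13.8
tool_pos: [0.5226, -0.0436, 0.1532]
ee_rot: [[0.991, -0.0, -0.132], [0.132, -0.0, 0.991], [-0.0, -1.0, 0.0]]
ft_force: [-2.3, -0.4, -0.2]
grip_width: -0.0003
```

```bash
python3 -m pendant '0.02 0.003 0 0 0 0 1;0.02 0.003 0 0 0 0 1'
```

```text
time_s: 13.97
tool_pos: [0.5266, -0.043, 0.1531]
ee_rot: [[0.991, -0.0, -0.132], [0.132, -0.0, 0.991], [-0.0, -1.0, -0.0]]
ft_force: [-1.8, -0.9, -0.7]
grip_width: -0.0001
```

```bash
python3 -m pendant '0.02 0.003 0 0 0 0 1;0.02 0.003 0 0 0 0 1'; python3 look.py 8
```

```text
time_s: 14.13
tool_pos: [0.5307, -0.0423, 0.1531]
ee_rot: [[0.991, -0.0, -0.132], [0.132, 0.0, 0.991], [-0.0, -1.0, 0.0]]
ft_force: [-2.1, 0.1, -0.4]
grip_width: -0.0004
[ 0.53066027 -0.04233552  0.15311944] [-2.11012268  0.0585994  -0.41204947]
```

View pics/c8.png

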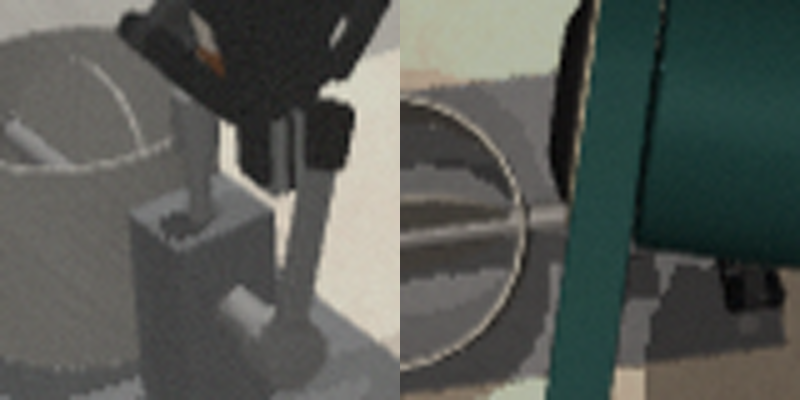

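The pin is still up, with its head at crop (195,120). Continuing.

```bash
python3 -m pendant '0.02 0.003 0 0 0 0 1;0.02 0.003 0 0 0 0 1'
```

```text
time_s: 14.4
tool_pos: [0.5346, -0.0418, 0.1533]
ee_rot: [[0.991, -0.0, -0.132], [0.132, 0.0, 0.991], [-0.0, -1.0, 0.0]]
ft_force: [-3.3, 0.1, -0.6]
grip_width: 0.0001
```

```bash
python3 -m pendant '0.02 0.003 -0.02 0 0 0 1;0.02 0.003 -0.02 0 0 0 1'
```

```text
time_s: 14.57
tool_pos: [0.539, -0.0412, 0.1495]
ee_rot: [[0.991, 0.001, -0.132], [0.132, -0.0, 0.991], [0.001, -1.0, -0.0]]
ft_force: [-1.4, -0.3, 2.3]
grip_width: 0.0002
```

```bash
python3 -m pendant '0.02 0.003 0 0 0 0 1;0.02 0.003 0 0 0 0 1'; python3 look.py 9
```

```text
time_s: 14.73
tool_pos: [0.5426, -0.0406, 0.149]
ee_rot: [[0.991, -0.001, -0.132], [0.132, 0.0, 0.991], [-0.001, -1.0, 0.0]]
ft_force: [-2.5, -0.4, -0.1]
grip_width: -0.0001
[ 0.54260564 -0.04057858  0.14900632] [-2.50679851 -0.44091737 -0.0976386 ]
```

View pics/c9.png

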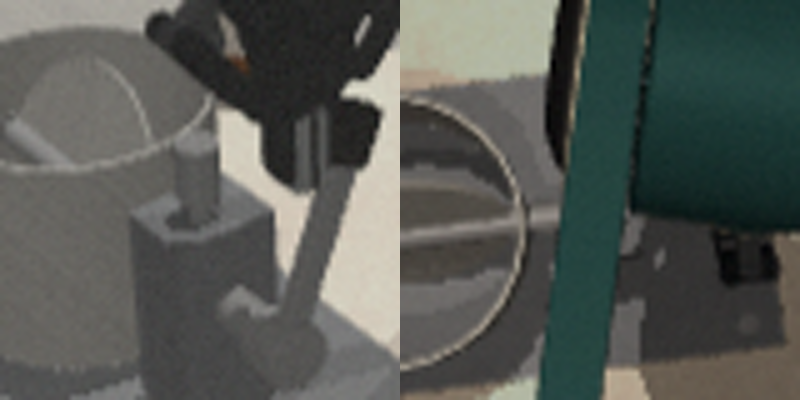

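The pin has dropped: its head top moved from crop (188,73) to (197,140). I'll ease the finger off the lever right away.

```bash
python3 -m pendant '-0.05 -0.007 0 0 0 0 1;-0.15 -0.02 0 0 0 0 1;-0.2 -0.027 0 0 0 0 1;0 0 0 0 0 0 1'; python3 look.py 10
python3 - <<'E'
from h import *
S=load("side10")
for z in(.139,.146,.15,.155,.178): print(z,(proj(S,[.524,.013,z])-[254,169])*5)
E
```

```text
time_s: 15.17
tool_pos: [0.5004, -0.0462, 0.1494]
ee_rot: [[0.991, -0.0, -0.132], [0.132, -0.0, 0.991], [-0.0, -1.0, -0.0]]
ft_force: [0.3, 0.1, 0.5]
grip_width: -0.0004
[ 0.50042724 -0.0462207   0.14935523] [0.29964031 0.13938818 0.51611255]
0.139 [197.95339356 154.21607666]
0.146 [197.1441205 140.5537181]
0.15 [196.67824847 132.68874523]
0.155 [196.09236221 122.79766097]
0.178 [193.3454189   76.42304905]
```

View pics/c10.png

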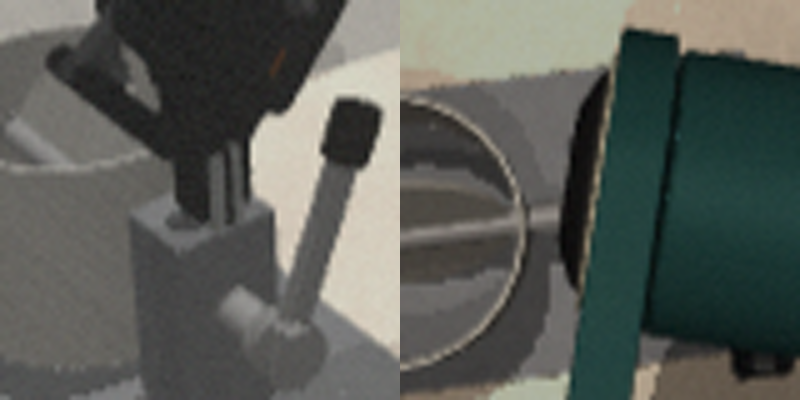

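```bash
python3 -m pendant '0 0 0.2 0 0 0 1;0 0 0.25 0 0 0 1;0.12 0.3 0 0 0 0 1;0.12 0.29 0 0 0 0 1;0 0 0 0 0 0 1;0 0 -0.15 0 0 0 1;0 0 -0.15 0 0 0 1;0 0 0 0 0 0 1'
python3 -m pendant '0 0 -0.05 0 0 0 1;0 0 -0.05 0 0 0 1;0 0 -0.04 0 0 0 1;0 0 0 0 0 0 1'
```

```text
time_s: 15.93
tool_pos: [0.526, 0.0133, 0.1614]
ee_rot: [[0.991, -0.003, -0.133], [0.133, 0.0, 0.991], [-0.003, -1.0, 0.001]]
ft_force: [-0.4, -0.8, -0.4]
grip_width: 0.0002
time_s: 16.27
tool_pos: [0.5265, 0.0129, 0.1498]
ee_rot: [[0.991, -0.0, -0.132], [0.132, 0.0, 0.991], [-0.0, -1.0, 0.0]]
ft_force: [-0.2, 0.7, -0.6]
grip_width: -0.0001
```

```bash
python3 -m pendant '-0.02 0 0 0 0 0 1;0 0 -0.02 0 0 0 1;0 0 -0.02 0 0 0 1;0 0 0 0 0 0 1'; python3 -m pendant '0 0 -0.02 0 0 0 1;0 0 0 0 0 0 1';
```

```text
time_s: 16.6
tool_pos: [0.5244, 0.013, 0.146]
ee_rot: [[0.991, -0.0, -0.132], [0.132, -0.0, 0.991], [-0.0, -1.0, -0.0]]
ft_force: [0.3, -1.0, 0.0]
grip_width: -0.0002
time_s: 16.77
tool_pos: [0.5247, 0.013, 0.1444]
ee_rot: [[0.991, 0.001, -0.132], [0.132, -0.0, 0.991], [0.001, -1.0, -0.0]]
ft_force: [0.8, -1.5, 2.8]
grip_width: -0.0003
```

```bash
python3 -m pendant '0 0 -0.02 0 0 0 1;0 0 0 0 0 0 1'; python3 -m pendant '0 0 -0.015 0 0 0 1;0 0 0 0 0 0 1'
```

```text
time_s: 16.93
tool_pos: [0.5246, 0.013, 0.1423]
ee_rot: [[0.991, 0.0, -0.132], [0.132, 0.0, 0.991], [0.0, -1.0, -0.0]]
ft_force: [1.4, -0.5, 4.5]
grip_width: -0.0004
time_s: 17.1
tool_pos: [0.5245, 0.013, 0.1406]
ee_rot: [[0.991, -0.0, -0.132], [0.132, 0.0, 0.991], [-0.0, -1.0, 0.0]]
ft_force: [0.7, -0.2, 4.1]
grip_width: 0.0001
```

```bash
python3 -m pendant '0 0 -0.01 0 0 0 1;0 0 0 0 0 0 1'; python3 -m pendant '0 0 -0.005 0 0 0 1;0 0 0 0 0 0 1'
```

```text
time_s: 17.27
tool_pos: [0.5245, 0.013, 0.1396]
ee_rot: [[0.991, -0.0, -0.132], [0.132, 0.0, 0.991], [-0.0, -1.0, 0.0]]
ft_force: [-0.4, 0.6, 3.9]
grip_width: 0.0001
time_s: 17.43
tool_pos: [0.5245, 0.013, 0.1392]
ee_rot: [[0.991, -0.0, -0.132], [0.132, 0.0, 0.991], [-0.0, -1.0, 0.0]]
ft_force: [0.1, -0.1, 3.3]
grip_width: 0.0
```

```bash
python3 -m pendant '0 0 -0.005 0 0 0 1;0 0 0 0 0 0 1'
```

```text
time_s: 17.6
tool_pos: [0.5247, 0.013, 0.1391]
ee_rot: [[0.991, 0.0, -0.132], [0.132, 0.0, 0.991], [0.0, -1.0, -0.0]]
ft_force: [-0.0, -0.7, 7.2]
grip_width: 0.0002
```

```bash
python3 -m pendant '0 0 -0.005 0 0 0 1;0 0 0 0 0 0 1'
```

```text
time_s: 17.77
tool_pos: [0.5248, 0.013, 0.139]
ee_rot: [[0.991, 0.001, -0.132], [0.132, -0.0, 0.991], [0.001, -1.0, -0.0]]
ft_force: [-0.8, 0.1, 10.7]
grip_width: 0.0004
```

```bash
python3 -m pendant '0 0 -0.005 0 0 0 1;0 0 0 0 0 0 1'
```

```text
time_s: 17.93
tool_pos: [0.5249, 0.013, 0.139]
ee_rot: [[0.991, 0.001, -0.132], [0.132, -0.0, 0.991], [0.001, -1.0, -0.0]]
ft_force: [-3.4, -0.6, 14.7]
grip_width: 0.0001
```

The tool stopped at z 0.139 while the force kept rising, so the head is seated on the block. Next I'll lift straight up, retreat and check.

```bash
python3 -m pendant '0 0 0.03 0 0 0 1;0 0 0.15 0 0 0 1;0 0 0.3 0 0 0 1;0 0 0.3 0 0 0 1;0 0 0.3 0 0 0 1;-0.2 0 0.2 0 0 0 1;-0.3 0 0 0 0 0 1;-0.3 0 0 0 0 0 1;-0.3 0 0 0 0 0 1;-0.2 0 0 0 0 0 1;0 0 0 0 0 0 1;0 0 0 0 0 0 1'; python3 look.py 11
python3 - <<'E'
from h import *
S=load("side11");T=load("top11")
print([((proj(S,[.524,.013,z])-[254,169])*5).round(1) for z in(.139,.146)],((proj(T,[.524,.013,.139])-[283,188])*5).round(1))
E
```

```text
time_s: 18.93
tool_pos: [0.3941, 0.013, 0.2659]
ee_rot: [[0.991, 0.001, -0.132], [0.132, -0.0, 0.991], [0.001, -1.0, -0.0]]
ft_force: [0.6, 0.5, 0.5]
grip_width: 0.0001
[0.39413036 0.01299871 0.26591846] [0.57119463 0.52611542 0.46013323]
[array([198. , 154.2]), array([197.1, 140.6])] [202.6 199.5]
```

View pics/c11.png

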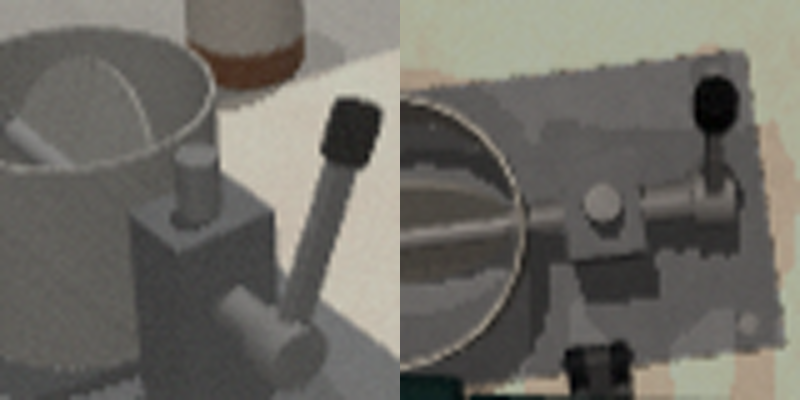

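The head sits on the block: its top is at side crop (197,154), matching the 154 predicted for home. The lever leans away and nothing touches the robot. I'll hand in.

```bash
python3 -c "
from rig import ctrl
print(ctrl.close_job())"
```

```text
the job is handed in; nothing more can be done
None
```

The pin is home in the bore with its head on the block, and I handed the job in at about 19 s; the system gave no verdict.

- **Setting the pin:** I took it from the stand, set it about 22 mm into the bore and let go. A picture showed it standing there.
- **Lever:** I swung it away from the robot in 2–3 mm steps, and the push readings after each move were 4.2 N or less along x. The pictures showed the pin drop to about 7 mm above the block. I stopped and eased the finger off before pressing.
- **Pressing home:** It went down against about 3–5 N, then stopped at z = 0.139 m, the height for a seated head. The force then rose to 14.7 N without further movement.
- **Final checks:** The side view puts the head's top where the home height predicts, and the top view shows it centred on the bore to within about a pixel. The arm stands clear, with no real force on the wrist.
- **Beaker, bottle and tub:** I did not re-measure them at the end, but my moves never went near them.

The only disagreement was in the bore's chamfer on the way in: a side force of about 3 N, which I removed by shifting 1 mm.

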